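# Start the dry-block calibrator on the well with the probe

## Robot

A 6-joint arm with a two-finger parallel gripper is mounted at the origin on the work surface. World frame = base frame: x ahead of the robot, y to its left, z up, the work surface at z = 0. Lengths are in m, angles in rad, forces in N, time in s.
With the tool pointing down it reaches from about 0.35 to 0.775 m from the base axis. Payload 5.5 kg.
Tool frame: the origin (TCP) lies between the finger pads; the fingertips stand 19 mm ahead of it and the grasp point (between the pads) is the TCP; z points along the fingers, y is the line along which they close (so a half turn about z gives the same grasp; the last joint's range is limited). The gripper opens to 85 mm and grips with 20 to 120 N. Pads are 22 mm wide; open, the fingers measure 114 mm over their backs; the gripper's body (76 mm by 85 mm) begins 54 mm behind the grasp point. The pads swing forward as they close: fully open they stand 13 mm farther back than shut.
Start: joints at [1.117, 0.313, 0.046, 1.304, 0, 1.431], TCP at [0.178, 0.547, 0.25] pointing down, gripper open.
Joint ranges: [-2.76, 2.76], [-0.86, 1.69], [-1.03, 1.26], [-2.2, 2.34], [-1.47, 1.5], [-3.14, 3.14]. Speed limits (rad/s): [2.57, 2.57, 3.14, 3.14, 3.14, 3.14].

## Interface

Orientations are given as a unit quaternion [w, x, y, z].
In Python, from workcell import env gives the robot as it stands.
- The arm moves only by the shell command python3 -m pendant 'ROWS' [FORCE]. ROWS is JSON, a list of rows, each an object with "travel": the shift along the tool's x, y, z scaled (see below), a list of three; "rot": the turn, a rotation vector about the tool's x, y, z scaled (see below), a list of three; "fingers": the opening, from -1 (shut) to 1 (fully open). In form: [{"travel": [dx, dy, dz], "rot": [wx, wy, wz], "fingers": fingers}, ...]. A call has 1 to 10 rows; each row is the pose to reach, as a shift and turn from the pose commanded when the call began, along the tool's axes at that moment; what a row does not reach only later rows make up. The controller multiplies each number of a shift by 0.12 m and each number of a turn by 60 degrees. A row lasts 1/10 s, in which the tool goes at most 50 mm and 8.59 degrees, less where a joint would pass 70% of its speed; a pose out of reach is approached as far as the arm can. A call with a number of a shift or a turn outside -1 to 1 is refused whole. A call with a gripper value outside its range is refused whole. The fingers move at their own pace and stop on an object; FORCE is the grip in N (left out, the last holds). Time passes only in rows, so rows that repeat a pose let the fingers close. It gives the time, the measured TCP pose, the force, the opening and the grip force at its end, in the units of the state.
- env.get_state(): the state, without advancing time (a new reading comes with each control period).
- env.read_camera(name): name is "scene" or "top"; returns (picture, depth): 420x560x3 uint8, blue, green, red; 420x560 float32, m along the optical axis (not along the pixel's ray), 0 where there is no reading.
- env.camera_model(name): a dict with "fovy" (degrees; the focal length in pixels is half the picture's height over the tangent of half this angle, whatever the lens; pixels are square), "cx", "cy" (the principal point, pixels), "rvec" (rotation vector, rad) and "tvec" (3), from world to camera coordinates, as OpenCV has them. Camera axes: x right, y down, z forward; pixel columns grow to the right and rows downward; lengths in m; the calibration is good to about 2 mm. A picture is of the moment at which its call begins. camera_model takes no time and is no camera call.
- env.hand_in(): hands the job in; it is judged then, once.
Trained networks look in the newest picture that a camera, given by its name, has taken for a name from the list of things; names that differ only in an ending like _2 or _b are one class to them, and where a whole thing is asked for, a point or a joint stands for the part that bears it (a point fixed in the world has none). Each returns a list of dicts, best first, with "conf" (0 to 1); they miss things now and then, are a little off and sometimes report something else, mostly with a low value. They report only what shows in the picture. A call takes as long as a camera call. They do not tell look-alikes from the thing itself.
- env.outline_of(camera, target): "mask" (420x560 bool, what is visible of it) and "xy" ([column, row] in pixels, amid what is visible of it).
The state is a dict: "clock": time; "joint_pos": joint angles; "qvel": joint speeds; "tau": joint torques, N m; "tcp_pos": TCP position; "orientation": TCP orientation; "wrist_force": force on the tool from outside, world axes, zero at the start; "ft_torque": the same for the moment, N m; "finger_gap": finger opening in m; "grip_force": force on a finger pad.
Only numpy, scipy, OpenCV 4.12 (cv2) and the standard library are available. Lean on these libraries where they do the work, as an engineer would, in place of code of your own. Each camera call takes 0.05 s, during which the arm holds its last target. There are 200 camera calls.

## Task

Start the bench calibrator heating the well in which the blue-headed probe stands: switch on the orange mains rocker by pushing its raised end down until it snaps over, then push the blue button fully home to reset the over-temperature cut-out, then push fully home the green start button in line with the probe's well. Let each button come back out, and do not push the red stop buttons or the other well's start button. Everything is only pressed: leave the probe, the white plug and the small things on the panel and bench standing where they are.

Things in the scene. Friction and masses are not known exactly. Their poses are not given: they have to be found in the camera images.
- calibrator: Black dual-well dry-block calibrator, fixed, 280 (x) by 460 (y) by 140 mm high; origin at the centre of its underside, z up, -x side towards the robot, turned up to 20 degrees. Flat top panel: two temperature displays at the back middle; a light line joins each well to its own green and red button; black handles along x at y = +-213 mm, 36 mm high. Nothing stands over 60 mm above the panel.
- well_left (a point): Mouth of the left (+y) well: centre of the seat on which the probe or plug rests, inside a silver ring 72 mm across and 10 mm high; 4 mm above the panel.
- well_right (a point): Mouth of the right (-y) well, as the left one.
- probe: Temperature probe, steel stem standing in one of the two wells (left or right varies), blue round connection head 45 mm across with a short brass gland on its side; origin where its collar rests on the well seat, z up; rises 55 mm above the origin. Loose: it must stay seated.
- plug: White blanking plug with a knob standing in the other well; origin where its 36 mm flange rests on the seat, z up; 30 mm high above it. Loose: it must stay seated.
- mains (a joint): Orange mains rocker on the panel, 32 mm (calibrator x) by 24 mm, two facets meeting over the pivot, in a grey frame 5 mm high. 0 off: the half towards the wells (+x, white bar) is raised 24 degrees; 0.42 rad on: it lies flat, 7 mm above the panel, and the other half is raised. Snap action: about 4 N down near the raised outer edge starts it; past 0.21 it goes over and stays.
- mains_raised (a point): Point on the rocker's raised half, on its centreline, 11 mm from the pivot along the facet (5 mm from its outer edge) and about 11.5 mm above the panel when off; it moves down about 4.5 mm as the rocker goes over. Fixed to the rocker.
- reset (a joint): Spring push button, cap 25 mm across in a steel bezel 33 mm across and 8 mm high; moves straight down, 0 out to 0.006 m fully home (1.2 N to start, 4 N fully home), springs back. Fully home the cap stands 13 mm above the panel. Blue: resets the over-temperature cut-out.
- reset_top (a point): Centre of the top face of the blue reset button's cap, 19 mm above the panel when out; it stands between the two green ones. z up out of the panel, x and y along the calibrator's.
- start_left (a joint): Spring push button, cap 25 mm across in a steel bezel 33 mm across and 8 mm high; moves straight down, 0 out to 0.006 m fully home (1.2 N to start, 4 N fully home), springs back. Fully home the cap stands 13 mm above the panel. Green: starts heating the left (+y) well.
- start_left_top (a point): Centre of the top face of the left green start button's cap, 19 mm above the panel when out; 80 mm from the left well's centre, towards the robot. z up out of the panel, x and y along the calibrator's.
- start_right (a joint): Spring push button, cap 25 mm across in a steel bezel 33 mm across and 8 mm high; moves straight down, 0 out to 0.006 m fully home (1.2 N to start, 4 N fully home), springs back. Fully home the cap stands 13 mm above the panel. Green: starts heating the right (-y) well.
- start_right_top (a point): Centre of the top face of the right green start button's cap, 19 mm above the panel when out; 80 mm from the right well's centre, towards the robot. z up out of the panel, x and y along the calibrator's.
- stop_left (a joint): Spring push button, cap 25 mm across in a steel bezel 33 mm across and 8 mm high; moves straight down, 0 out to 0.006 m fully home (1.2 N to start, 4 N fully home), springs back. Fully home the cap stands 13 mm above the panel. Red: left stop, 60 mm nearer the robot than the left green button. Not to be pushed.
- stop_right (a joint): Spring push button, cap 25 mm across in a steel bezel 33 mm across and 8 mm high; moves straight down, 0 out to 0.006 m fully home (1.2 N to start, 4 N fully home), springs back. Fully home the cap stands 13 mm above the panel. Red: right stop, 60 mm nearer the robot than the right green button. Not to be pushed.
- stop_left_top (a point): Centre of the top face of the left red stop button's cap, 19 mm above the panel when out; 140 mm from the left well's centre, towards the robot. z up out of the panel, x and y along the calibrator's.
- stop_right_top (a point): Centre of the top face of the right red stop button's cap, 19 mm above the panel when out; 140 mm from the right well's centre, towards the robot. z up out of the panel, x and y along the calibrator's.
- sleeve: Loose brass well sleeve, 26 mm across, 46 mm high, standing on the panel near its left handle; origin at its underside. Not part of the job.
- cap: Loose yellow plastic cap, 34 mm across, 14 mm high, lying on the panel near its right handle; origin at its underside. Not part of the job.
- screwdriver: Loose screwdriver lying on the bench to the right. Not part of the job.
- paste: Loose jar with a black lid, 56 mm across, 75 mm high, on the bench to the right; origin at its underside. Not part of the job.
- flange: Loose aluminium ring, 72 mm across, 12 mm high, on the bench to the right; origin at its underside. Not part of the job.
- meter: Loose yellow hand meter lying on the bench to the left, 170 by 85 by 34 mm; origin at its underside. Not part of the job.
Mind the look-alikes: they are no part of the job. There is more than one size of the plug; the one meant has the size given above.

How it is judged:
By the outcome, as a careful person would: the job done as asked, in the order asked, and still so for the second after the job is handed in, with the robot touching nothing.
It also fails if it takes over 40 s, if anything falls off the work surface, if the arm or the gripper's body presses on something with over 40 N, if the wrist force passes 120 N, or if a joint passes its speed limit or range.

## Working session

There is one attempt and no reset: what is moved stays moved. The work goes in short steps, Python scripts to look and compute and a shell command to move; the robot and the scene stay as the last step left them, time stands still between calls to the robot, and variables do not carry over. Pictures are saved under pics/ and viewed, at most 10 in all, crops included, and the job is handed in when it is done.

```bash
mkdir -p pics
cat > h.py <<'E'
import numpy as np,cv2
from workcell import env
def cam(n):
    m=env.camera_model(n);R=cv2.Rodrigues(np.array(m['rvec'],float))[0];t=np.array(m['tvec'],float).ravel()
    f=210/np.tan(np.radians(m['fovy'])/2);return R,t,f,m['cx'],m['cy'],m
def ray_z(n,uv,z):
    R,t,f,cx,cy,_=cam(n);d=R.T@np.array([(uv[0]-cx)/f,(uv[1]-cy)/f,1]);o=-R.T@t
    return o+d*(z-o[2])/d[2]
def proj(n,p):
    R,t,f,cx,cy,_=cam(n);q=R@np.array(p)+t;return q[:2]/q[2]*f+[cx,cy]
def pt(n,u,v,D):
    R,t,f,cx,cy,_=cam(n);return R.T@(np.array([(u-cx)/f*D,(v-cy)/f*D,D])-t)
E
python3 - <<'E'
from h import *
np.set_printoptions(precision=4,suppress=True)
s=env.get_state();print(s['clock'],s['tcp_pos'],s['orientation'],s['wrist_force'],s['finger_gap'])
for n in('top','scene'):
    im,D=env.read_camera(n);cv2.imwrite(f'pics/{n}0.png',im);np.save(f'{n}.npy',D)
    print(n,env.camera_model(n))
    for t in ['calibrator','probe','plug','mains','reset','start_left','stop_left','well_left'] if n=='top' else ['probe','plug','mains','reset']:
        try:
            for r in env.outline_of(n,t)[:5]: 
                u,v=map(int,r['xy']);print(t,round(r['conf'],2),np.array(r['xy']),r['mask'].sum(),pt(n,u,v,D[v,u]))
        except Exception as e: print(t,e)
E
```

```text
0.0 [0.1773 0.5465 0.2494] [-0.0003  0.1563  0.9877 -0.0009] [-0.0785 -0.219   0.4695] 0.08529384203207706
top {'fovy': 49.99122779710132, 'cx': 277.2580333876401, 'cy': 212.96918114134587, 'rvec': array([ 2.1208, -2.1137,  0.1955]), 'tvec': array([-0.0379,  0.6091,  1.2369])}
calibrator 0.89 [300.9 236.1] 17765 [ 0.5287 -0.0966  0.1565]
probe 0.78 [260.8 201.3] 300 [0.6136 0.0076 0.1973]
probe 0.4 [299.  235.2] 17638 [ 0.5304 -0.0937  0.1629]
plug 0.76 [334.1 156.8] 247 [ 0.7613 -0.195   0.1172]
mains 0.52 [298.1 259.8] 100 [ 0.4691 -0.0914  0.1483]
mains 0.18 [413.1 278.3] 355 [ 0.4268 -0.4241  0.0287]
start_left 0.58 [260.7 233. ] 59 [0.5359 0.0085 0.1597]
well_left 0.92 [301.8 233. ] 17168 [ 0.537  -0.0994  0.1547]
well_left 0.29 [334.9 260. ] 72 [ 0.4655 -0.1839  0.1626]
scene {'fovy': 47.721425463296825, 'cx': 271.12838511869927, 'cy': 210.1494657347856, 'rvec': array([ 2.0077,  0.891 , -0.5071]), 'tvec': array([-0.4001, -0.1608,  1.7552])}
probe 0.78 [273.7 182.5] 327 [ 0.6282 -0.0095  0.2006]
plug 0.97 [221.6 295.3] 563 [ 0.7741 -0.2971  0.0862]
plug 0.84 [252.6 276.9] 492 [ 0.7762 -0.2092  0.0908]
plug 0.73 [214.  221.7] 196 [ 0.6153 -0.1943  0.1575]
```

Run:
```python
import cv2
im=cv2.imread('pics/top0.png');cv2.imwrite('pics/c1.png',cv2.resize(im[130:320,190:440],None,fx=3.1,fy=3.1,interpolation=cv2.INTER_CUBIC))
im=cv2.imread('pics/scene0.png');cv2.imwrite('pics/c2.png',cv2.resize(im[100:380,120:460],None,fx=2.1,fy=2.1,interpolation=cv2.INTER_CUBIC))
```

```text
(no output)
```

View pics/c1.png

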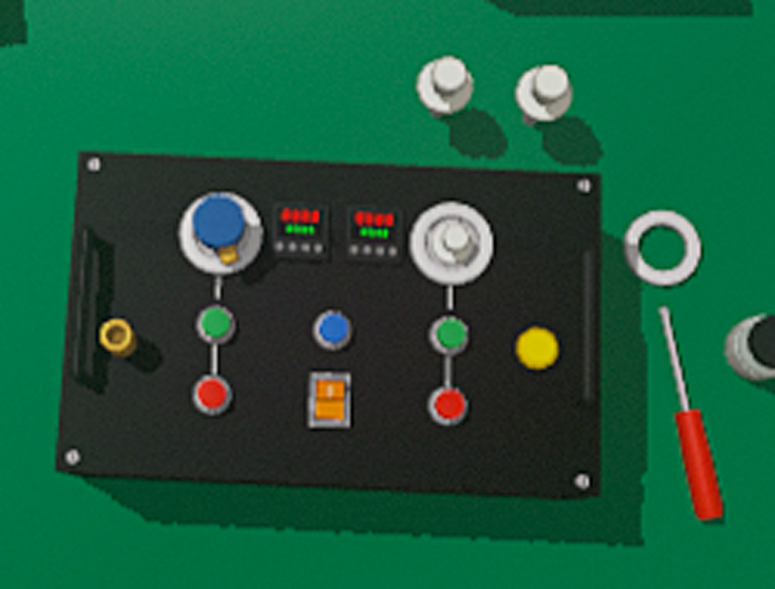

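View pics/c2.png

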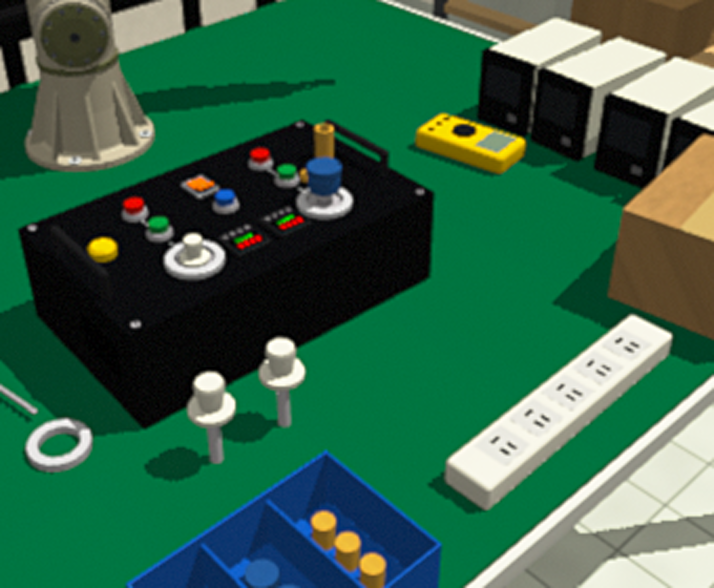

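Top view (crop): the blue-headed probe is in the left well at (218,235). Its green button is at (216,323), with the red stop at (211,394). The blue reset is at (333,329) and the rocker at (330,400), white-bar half uppermost. Look-alikes to avoid: the right green at (451,334), the right red at (448,405), the two spare plugs on the bench and the yellow cap.

Run:
```python
from h import *
np.set_printoptions(precision=4,suppress=True)
exp={'top':{'gl':(259.7,234.2),'gr':(335.5,237.7),'rl':(258,257),'rr':(334.5,260.6),'bl':(297.4,236.1),'or':(296.5,259)},
'scene':{'gl':(120+287/2.1,100+175/2.1),'gr':(120+159/2.1,100+226/2.1),'rl':(120+261/2.1,100+157/2.1),'rr':(120+134/2.1,100+207/2.1),'bl':(120+225/2.1,100+199/2.1),'or':(120+201/2.1,100+186/2.1)}}
hue={'g':(45,85),'b':(100,125),'o':(8,22),'r':None}
P={}
for n in exp:
    im=cv2.imread(f'pics/{n}0.png');hsv=cv2.cvtColor(im,cv2.COLOR_BGR2HSV);D=np.load(n+'.npy')
    H,S,V=[hsv[...,i].astype(int) for i in range(3)]
    for k,(u,v) in exp[n].items():
        h=hue[k[0]];m=((H<7)|(H>172)) if h is None else (H>=h[0])&(H<=h[1])
        m=m&(S>110)&(V>60);yy,xx=np.mgrid[:420,:560];m&=(abs(xx-u)<11)&(abs(yy-v)<11)
        c=np.array([xx[m].mean(),yy[m].mean()]);z=.159 if k!='or' else .148
        P[n,k]=c;d=np.median(D[m]);print(n,k,m.sum(),c,ray_z(n,c,z),pt(n,*c,d))
for k in exp['top']:
    A=[];b=[]
    for n in exp:
        R,t,f,cx,cy,_=cam(n);d=R.T@np.array([(P[n,k][0]-cx)/f,(P[n,k][1]-cy)/f,1]);d/=np.linalg.norm(d);M=np.eye(3)-np.outer(d,d);A.append(M);b.append(M@(-R.T@t))
    print('tri',k,np.linalg.solve(sum(A),sum(b)))
```

```text
top gl 64 [259.1875 233.8594] [0.5337 0.0106 0.159 ] [0.5338 0.0106 0.1584]
top gr 63 [335.0635 237.3016] [ 0.5252 -0.1882  0.159 ] [ 0.5253 -0.1883  0.1586]
top rl 67 [258.0149 256.5672] [0.4741 0.0129 0.159 ] [0.4741 0.013  0.1588]
top rr 74 [334.8649 259.9459] [ 0.466  -0.1865  0.159 ] [ 0.4661 -0.1866  0.1584]
top bl 66 [297.2424 235.4848] [ 0.5297 -0.0893  0.159 ] [ 0.5298 -0.0893  0.1585]
top or 107 [296.0374 258.6168] [ 0.4701 -0.0862  0.148 ] [ 0.4701 -0.0863  0.1479]
scene gl 55 [256.1273 180.9636] [0.5367 0.0076 0.159 ] [0.5378 0.0067 0.1598]
scene gr 67 [194.8209 206.3881] [ 0.5285 -0.1927  0.159 ] [ 0.5274 -0.192   0.1582]
scene rl 63 [243.4444 173.2381] [0.477  0.0098 0.159 ] [0.4752 0.0111 0.1578]
scene rr 72 [183.1389 197.0694] [ 0.4684 -0.1896  0.159 ] [ 0.4682 -0.1895  0.1589]
scene bl 65 [226.4923 193.2462] [ 0.5325 -0.0933  0.159 ] [ 0.531  -0.0922  0.1578]
scene or 58 [214.8621 187.2586] [ 0.469  -0.0871  0.148 ] [ 0.4693 -0.0873  0.1482]
tri gl [0.5338 0.0104 0.1568]
tri gr [ 0.5251 -0.1895  0.1561]
tri rl [0.474  0.0127 0.1568]
tri rr [ 0.4658 -0.1874  0.157 ]
tri bl [ 0.5296 -0.0901  0.1565]
tri or [ 0.4697 -0.0868  0.1483]
```

```bash
python3 -m pendant '[{"travel":[-0.68,-0.71,0],"rot":[0,0,-0.26],"fingers":-1},{"travel":[-0.68,-0.71,0],"rot":[0,0,-0.26],"fingers":-1},{"travel":[-0.68,-0.71,0],"rot":[0,0,-0.26],"fingers":-1}]'
```

```text
clock: 1.0
tcp_pos: [0.2294, 0.4377, 0.2503]
orientation: [-0.0, 0.02, 1.0, -0.001]
wrist_force: [-0.1, -0.4, 0.0]
finger_gap: 0.0438
grip_force: 0.0
```

```bash
M='x'; python3 -m pendant '[{"travel":[-0.46,-0.86,0],"rot":[0,0,0],"fingers":-1},{"travel":[-0.46,-0.86,0],"rot":[0,0,0],"fingers":-1},{"travel":[-0.46,-0.86,0],"rot":[0,0,0],"fingers":-1}]'
python3 -m pendant '[{"travel":[-0.46,-0.86,0],"rot":[0,0,0],"fingers":-1},{"travel":[-0.46,-0.86,0],"rot":[0,0,0],"fingers":-1},{"travel":[-0.46,-0.86,0],"rot":[0,0,0],"fingers":-1}]'
python3 -m pendant '[{"travel":[-0.46,-0.86,0],"rot":[0,0,0],"fingers":-1},{"travel":[-0.46,-0.86,0],"rot":[0,0,0],"fingers":-1},{"travel":[-0.46,-0.86,0],"rot":[0,0,0],"fingers":-1}]'
python3 -m pendant '[{"travel":[-0.46,-0.86,0],"rot":[0,0,0],"fingers":-1},{"travel":[-0.46,-0.86,0],"rot":[0,0,0],"fingers":-1},{"travel":[-0.46,-0.86,0],"rot":[0,0,0],"fingers":-1}]'
python3 -m pendant '[{"travel":[-0.46,-0.86,0],"rot":[0,0,0],"fingers":-1},{"travel":[-0.46,-0.86,0],"rot":[0,0,0],"fingers":-1},{"travel":[-0.46,-0.86,0],"rot":[0,0,0],"fingers":-1},{"travel":[-0.46,-0.86,0],"rot":[0,0,0],"fingers":-1}]'
```

```text
clock: 1.3
tcp_pos: [0.2805, 0.3323, 0.2505]
orientation: [0.0, 0.022, 1.0, -0.0]
wrist_force: [0.0, 0.8, 0.4]
finger_gap: 0.0002
grip_force: 0.0
clock: 1.6
tcp_pos: [0.3317, 0.227, 0.2506]
orientation: [0.001, 0.023, 1.0, -0.0]
wrist_force: [-0.4, 0.2, 0.4]
finger_gap: -0.0001
grip_force: 0.0
clock: 1.9
tcp_pos: [0.383, 0.1214, 0.2506]
orientation: [0.001, 0.023, 1.0, -0.0]
wrist_force: [-0.1, 0.2, 0.4]
finger_gap: 0.0
grip_force: 0.0
clock: 2.2
tcp_pos: [0.4342, 0.0156, 0.2505]
orientation: [0.001, 0.023, 1.0, -0.001]
wrist_force: [-0.9, 0.1, 0.2]
finger_gap: -0.0001
grip_force: 0.0
clock: 2.6
tcp_pos: [0.484, -0.0884, 0.2499]
orientation: [-0.0, 0.023, 1.0, 0.0]
wrist_force: [-0.1, 0.8, -0.0]
finger_gap: -0.0001
grip_force: 0.0
```

```bash
python3 -m pendant '[{"travel":[0,0,0.3],"rot":[0,0,0],"fingers":-1},{"travel":[0,0,0.54],"rot":[0,0,0],"fingers":-1},{"travel":[0,0,0.54],"rot":[0,0,0],"fingers":-1},{"travel":[0,0,0.54],"rot":[0,0,0],"fingers":-1}]'
python3 - <<'E'
from h import *
im,D=env.read_camera('scene');a=cv2.resize(im[140:240,160:290],None,fx=6,fy=6,interpolation=cv2.INTER_CUBIC)
s=env.get_state();print(s['tcp_pos'],proj('scene',s['tcp_pos']-[0,0,.019]))
cv2.imwrite('pics/c3.png',a)
E
```

```text
clock: 3.0
tcp_pos: [0.4824, -0.0851, 0.1859]
orientation: [-0.001, 0.02, 1.0, 0.0]
wrist_force: [0.7, -0.1, 0.6]
finger_gap: -0.0001
grip_force: 0.0
[ 0.48336558 -0.08549554  0.18681037] [217.76960732 182.78666832]
```

View pics/c3.png

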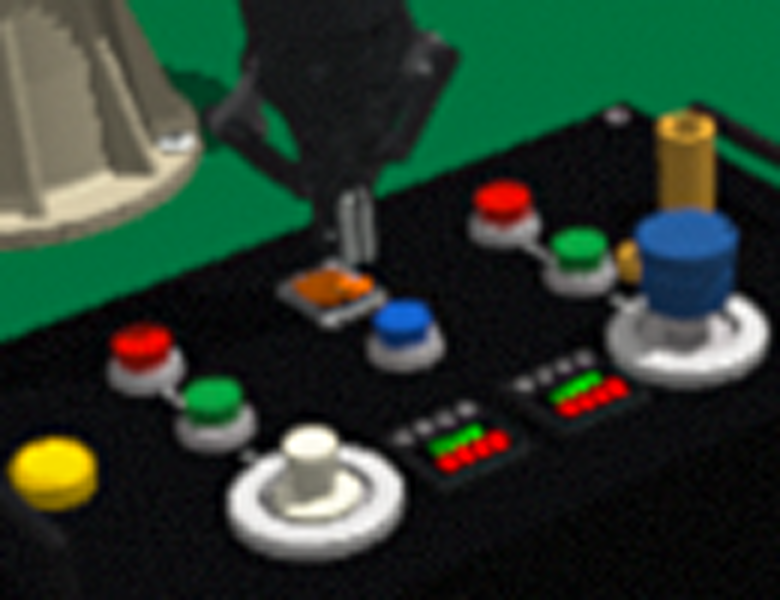

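The crop shows the closed tips at (350,260), over the raised half of the rocker at (335,285) and where I expected them. Pressing.

```bash
python3 -m pendant '[{"travel":[0,0.01,0.1],"rot":[0,0,0],"fingers":-1},{"travel":[0,0.01,0.13],"rot":[0,0,0],"fingers":-1},{"travel":[0,0.01,0.15],"rot":[0,0,0],"fingers":-1}]'
python3 -m pendant '[{"travel":[0,0,0.02],"rot":[0,0,0],"fingers":-1},{"travel":[0,0,0.02],"rot":[0,0,0],"fingers":-1}]'
```

```text
clock: 3.35
tcp_pos: [0.4838, -0.0851, 0.1678]
orientation: [0.001, 0.021, 1.0, -0.0]
wrist_force: [-0.2, 0.9, -0.7]
finger_gap: -0.0001
grip_force: 0.0
clock: 3.55
tcp_pos: [0.4832, -0.0851, 0.166]
orientation: [0.0, 0.021, 1.0, -0.0]
wrist_force: [-0.4, 1.2, 7.1]
finger_gap: 0.0001
grip_force: 3.8
```

```bash
python3 -m pendant '[{"travel":[0,0,0.01],"rot":[0,0,0],"fingers":-1},{"travel":[0,0,0.01],"rot":[0,0,0],"fingers":-1}]'
python3 -m pendant '[{"travel":[0,0,-0.2],"rot":[0,0,0],"fingers":-1},{"travel":[0,0,-0.4],"rot":[0,0,0],"fingers":-1},{"travel":[0,0,-0.4],"rot":[0,0,0],"fingers":-1}]'
python3 - <<'E'
from h import *
im,D=env.read_camera('scene');a=cv2.resize(im[140:240,160:290],None,fx=6,fy=6,interpolation=cv2.INTER_CUBIC)
cv2.imwrite('pics/c4.png',a);print(env.get_state()['tcp_pos'])
E
```

```text
clock: 3.75
tcp_pos: [0.4832, -0.085, 0.1659]
orientation: [0.001, 0.021, 1.0, -0.0]
wrist_force: [-4.9, 1.6, 15.0]
finger_gap: 0.0001
grip_force: 7.6
clock: 4.05
tcp_pos: [0.4846, -0.0857, 0.2148]
orientation: [0.002, 0.021, 1.0, -0.001]
wrist_force: [0.0, -0.1, -0.0]
finger_gap: -0.0002
grip_force: 0.0
[ 0.48400186 -0.0854668   0.21320589]
```

View pics/c4.png

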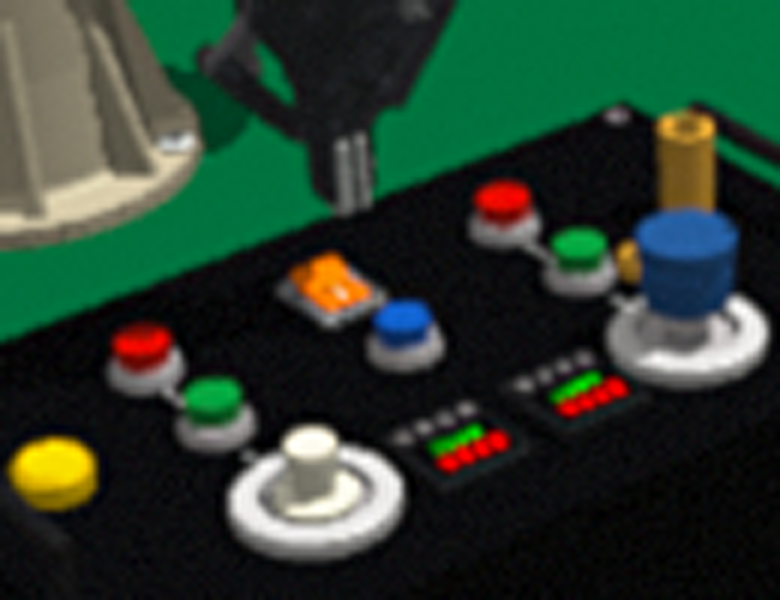

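In this crop the robot-side half of the rocker, (315,265), is now raised and the white-bar half, (340,290), lies flat: it's on. Next is the blue reset at (402,322).

```bash
python3 -m pendant '[{"travel":[-0.385,-0.03,0],"rot":[0,0,0],"fingers":-1},{"travel":[-0.385,-0.03,0.1],"rot":[0,0,0],"fingers":-1},{"travel":[-0.385,-0.03,0.25],"rot":[0,0,0],"fingers":-1},{"travel":[-0.385,-0.03,0.31],"rot":[0,0,0],"fingers":-1},{"travel":[-0.385,-0.03,0.34],"rot":[0,0,0],"fingers":-1},{"travel":[-0.385,-0.03,0.35],"rot":[0,0,0],"fingers":-1},{"travel":[-0.385,-0.03,0.35],"rot":[0,0,0],"fingers":-1}]'
python3 -m pendant '[{"travel":[0,0,0.01],"rot":[0,0,0],"fingers":-1},{"travel":[0,0,0.01],"rot":[0,0,0],"fingers":-1}]'
```

```text
clock: 4.8
tcp_pos: [0.5285, -0.0904, 0.1718]
orientation: [0.0, 0.021, 1.0, -0.0]
wrist_force: [-5.4, 1.8, 15.3]
finger_gap: 0.0
grip_force: 7.3
clock: 5.0
tcp_pos: [0.5285, -0.0904, 0.1717]
orientation: [0.001, 0.021, 1.0, -0.0]
wrist_force: [-7.5, 1.1, 21.1]
finger_gap: -0.0
grip_force: 10.5
```

```bash
python3 -m pendant '[{"travel":[0,0,-0.2],"rot":[0,0,0],"fingers":-1},{"travel":[0,0,-0.38],"rot":[0,0,0],"fingers":-1},{"travel":[-0.03,0.4,-0.38],"rot":[0,0,0],"fingers":-1},{"travel":[-0.03,0.84,-0.38],"rot":[0,0,0],"fingers":-1},{"travel":[-0.03,0.84,-0.38],"rot":[0,0,0],"fingers":-1},{"travel":[-0.03,0.84,-0.38],"rot":[0,0,0],"fingers":-1}]'
python3 - <<'E'
from h import *
im,D=env.read_camera('scene');a=cv2.resize(im[140:240,160:290],None,fx=6,fy=6,interpolation=cv2.INTER_CUBIC)
cv2.imwrite('pics/c5.png',a);print(env.get_state()['tcp_pos'])
E
```

```text
clock: 5.6
tcp_pos: [0.5364, 0.0112, 0.214]
orientation: [-0.0, 0.019, 1.0, -0.0]
wrist_force: [-0.2, -0.6, -0.4]
finger_gap: 0.0004
grip_force: 0.0
[0.53654915 0.01009524 0.21399959]
```

View pics/c5.png

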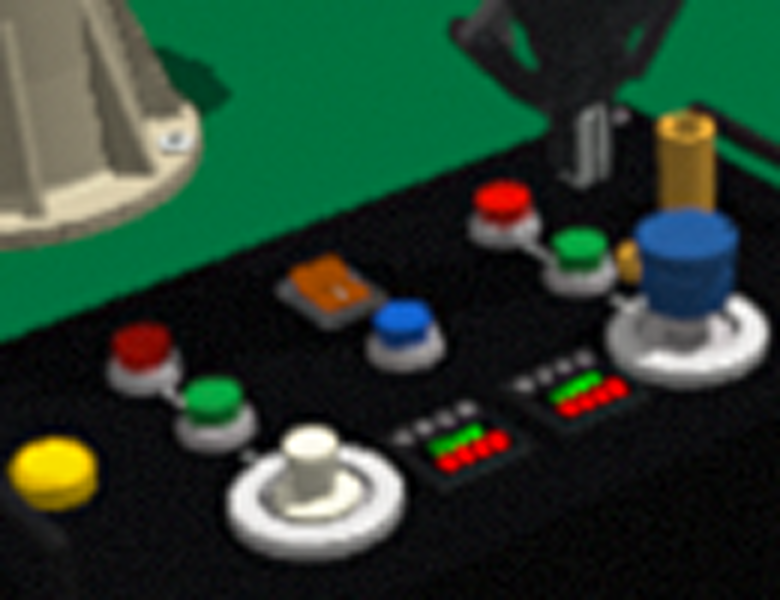

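The crop shows the tips at (590,180), directly above the left green button at (580,250). The blue cap at (402,318) is back out, and the rocker is still on (darker only from the shadow). Now pressing green.

```bash
python3 -m pendant '[{"travel":[0.01,0,0.1],"rot":[0,0,0],"fingers":-1},{"travel":[0.01,0,0.25],"rot":[0,0,0],"fingers":-1},{"travel":[0.01,0,0.31],"rot":[0,0,0],"fingers":-1},{"travel":[0.01,0,0.34],"rot":[0,0,0],"fingers":-1},{"travel":[0.01,0,0.36],"rot":[0,0,0],"fingers":-1},{"travel":[0.01,0,0.36],"rot":[0,0,0],"fingers":-1}]'
python3 -m pendant '[{"travel":[0,0,0.01],"rot":[0,0,0],"fingers":-1},{"travel":[0,0,0.01],"rot":[0,0,0],"fingers":-1}]'
```

```text
clock: 6.25
tcp_pos: [0.5351, 0.0089, 0.172]
orientation: [-0.0, 0.021, 1.0, -0.001]
wrist_force: [-3.4, -1.7, 5.1]
finger_gap: 0.0002
grip_force: 2.7
clock: 6.45
tcp_pos: [0.5352, 0.009, 0.1719]
orientation: [0.0, 0.021, 1.0, -0.001]
wrist_force: [-6.6, -2.1, 12.9]
finger_gap: -0.0
grip_force: 6.4
```

Fully home: 13 N against a hard stop. Retracting and checking.

```bash
python3 -m pendant '[{"travel":[0,0,-0.2],"rot":[0,0,0],"fingers":-1},{"travel":[0,0,-0.5],"rot":[0,0,0],"fingers":-1},{"travel":[0,0,-0.8],"rot":[0,0,0],"fingers":-1},{"travel":[0,0,-0.8],"rot":[0,0,0],"fingers":-1},{"travel":[0,0,-0.8],"rot":[0,0,0],"fingers":-1}]'
python3 - <<'E'
from h import *
im,D=env.read_camera('scene');a=cv2.resize(im[140:240,160:290],None,fx=6,fy=6,interpolation=cv2.INTER_CUBIC)
cv2.imwrite('pics/c6.png',a)
E
```

```text
clock: 6.95
tcp_pos: [0.5366, 0.0096, 0.2669]
orientation: [0.001, 0.021, 1.0, -0.0]
wrist_force: [-0.5, -0.3, -0.2]
finger_gap: 0.0003
grip_force: 0.0
```

View pics/c6.png

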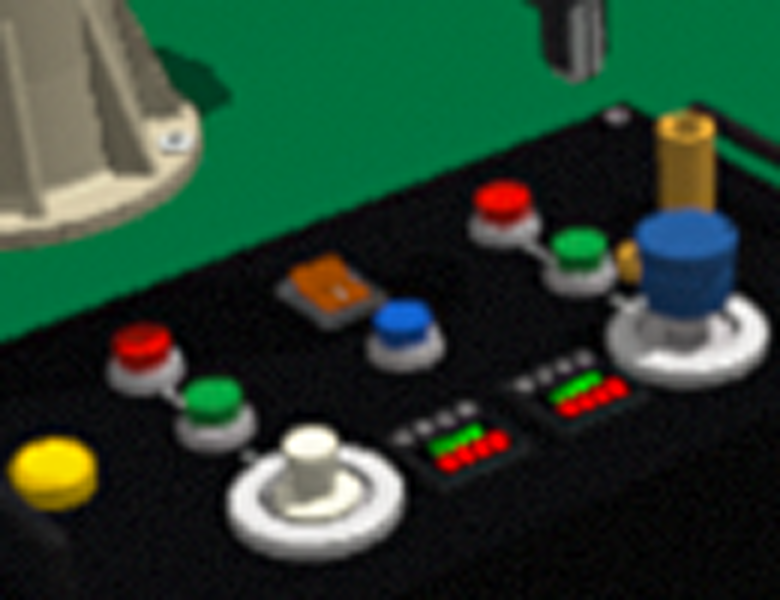

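The rocker at (325,285) is on, every button is out, and the probe (685,260), plug (310,465) and sleeve (685,160) haven't moved. The gripper is clear.

```bash
python3 -c "
from workcell import env
print(env.hand_in())"
```

```text
the job is handed in; nothing more can be done
None
```

I switched the mains rocker on, then pushed the blue reset and the left green start button (the probe's well) fully home in that order; both came back out, nothing else was moved, and the job was handed in at about 7 s with no verdict shown.

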